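# Load the tag coder and hold its size lever at the third click

## Task

Push the rectangular ink cartridge fully home, foot down, into its well in the tag coder and let go of it. Then swing the coder's lever away from rest, counting the clicks, to the third click and no further, and finish while still holding it there with the fingers (it springs back if let go). Leave the other things on the table where they are.

Things in the scene. Friction and masses are not known exactly. Their poses are not given: they have to be found in the camera images.
- coder: the tag coder: a grey housing bolted to the table, 170 (x) x 250 (y) x 45 mm high, with a cartridge well in the +y half of its flat top and a sprung click lever on the -y half. Origin: centre of its underside; z up, its -x side (with the tag mouth) faces the robot, turned by up to 0.3 rad
- well (a point): centre of the mouth of the rectangular cartridge well, in the coder's top (45 mm above the table), 75 mm to +y of the coder's middle; axes as the coder's. The hole is 31 mm (x) x 23 mm (y) and 20 mm deep, with a 2 mm chamfer
- cartridge: rectangular grey ink cartridge standing on its black foot. Foot 28 (x) x 20 (y) x 18 mm high, lowest 4 mm 24 x 16. Head above it 38 (x) x 28 (y) x 30 mm; 48 mm tall in all, about 70 g. Origin: centre of the foot's underside, z up. Fits the well either way round (half a turn); when home the head's shoulder rests on the coder's top and the origin is 18 mm below the well's mouth
- pivot (a point): the lever's upright pivot axis, where it meets the coder's top; 30 mm to +x and 50 mm to -y of the coder's middle; axes as the coder's. A spring turns the lever back to rest from everywhere (about 6.5 N at the knob at rest, 7.5 N at 0.5 rad); the pawl adds up to about 3 N on leaving a notch and takes off as much after a pin, so the resistance peaks near 11 N, then falls by 3 to 5 N with each click
- knob (a point): middle of the lever's knob: a black upright cylinder 20 mm across, from 23 to 63 mm above the coder's top (this point is 43 mm above it), 100 mm from the pivot axis, on the end of a flat steel arm 14 mm wide whose top is 23 mm above the coder's top. At rest the arm points from the pivot along the coder's -x
- lever (a joint): angle of the lever, rad: 0 at rest, growing as the knob swings from the coder's -x towards its -y (anticlockwise from above), stop at 0.92. A pawl clicks over pins passed at 0.085, 0.255, 0.425, 0.595, 0.765; the notches after clicks 1 to 5 lie at 0.17, 0.34, 0.51, 0.68, 0.85 (17 mm of knob travel each)
- round_cartridge: the wrong one: a grey round cartridge, 36 mm across, 48 mm tall, narrower foot; stands upright; to be left alone. Origin: centre of its underside
- jar: small jar of fasteners, 56 mm across, 70 mm tall; to be left alone. Origin: centre of its underside
- tag_box: small closed cardboard box, 90 x 60 x 40 mm; to be left alone. Origin: centre of its underside
- tape_roll: roll of parcel tape lying flat, 100 mm across, 48 mm tall; to be left alone. Origin: centre of its underside
- tag_pistol: white tagging pistol lying on its side, 120 mm long with an 80 mm handle, 28 mm tall; to be left alone. Origin: under the middle of its barrel
- hanger: clear plastic clothes hanger lying flat, 260 mm wide, 10 mm thick, steel hook; to be left alone. Origin: under its middle

How it is judged:
By the outcome, as a careful person would: the job done as asked, in the order asked, and still so for the second after the job is handed in, while the arm keeps its last pose, push and grip.
It also fails if it takes over 64 s, if anything falls off the work surface, if the arm or the gripper's body presses on something with over 40 N, if the wrist force passes 120 N, or if a joint passes its speed limit or range.

## Robot

A 7-joint arm with a two-finger parallel gripper is mounted at the origin on the work surface. World frame = base frame: x ahead of the robot, y to its left, z up, the work surface at z = 0. Lengths are in m, angles in rad, forces in N, time in s.
With the tool pointing down it reaches from about 0.4 to 0.875 m from the base axis. Payload 19.3 kg.
Tool frame: the origin (TCP) lies at the very end of the fingers, on their centre line; the grasp point (between the pads) lies 19 mm behind it; z points along the fingers, y is the line along which they close (so a half turn about z gives the same grasp; the last joint's range is limited). The gripper opens to 85 mm and grips with 20 to 120 N. Pads are 22 mm wide; open, the fingers measure 114 mm over their backs; the gripper's body (76 mm by 85 mm) begins 54 mm behind the grasp point. The pads swing forward as they close: fully open they stand 13 mm farther back than shut.
Start: joints at [-1.248, 0.521, -0.036, 1.599, 0.021, 1.021, -0.113], TCP at [0.239, 0.577, 0.231] pointing down, gripper open.
Joint ranges: [-2.91, 2.91], [-0.3, 2.13], [-1.5, 1.42], [0.17, 2.43], [-1.26, 4.41], [0.16, 1.93], [-2.52, 2.52]. Speed limits (rad/s): [1.89, 1.89, 2.39, 2.39, 3.01, 3.01, 3.01].

## Interface

Orientations are given as [roll, pitch, yaw] about the fixed x, y, z axes, in that order (R = Rz(yaw) Ry(pitch) Rx(roll)).
In Python, from workcell import monitor, viewer, bot gives the robot as it stands.
- The arm moves only by the tool move_arm, never from a script. Its arguments are lists of equal length, an entry for each row: "gripper": the opening, from 0 (shut) to 1 (fully open); "linear": the shift along the tool's x, y, z in cm, a list of three; "twist": the turn about the tool's z in degrees. A call has 1 to 8 rows; each row shifts and turns the commanded pose from where the row before left it, along the tool's axes as they then stand; what a row does not reach is not made up. A row lasts 1/10 s, in which the tool goes at most 50 mm and 8.59 degrees, less where a joint would pass 70% of its speed; a pose out of reach is approached as far as the arm can. A call with a gripper value outside its range is refused whole. The fingers move at their own pace and stop on an object; "squeeze" is the grip in N (left out, the last holds). Time passes only in rows, so rows that do not move let the fingers close. It gives the time, the measured TCP pose, the force, the opening and the grip force at its end, in the units of the state.
- monitor.observe(): the state, without advancing time (a new reading comes with each control period).
- viewer.grab_frame(name): name is "scene" or "side" or "wrist"; returns a dict with "img" (480x640x3 uint8, red, green, blue), "K" (3x3 intrinsics, pixels), "eye" and "rotation" of the camera in the world. Camera axes: x right, y up, looking along -z (the intrinsics and any distortion apply to the point x, -y, -z); pixel columns grow to the right and rows downward; lengths in m; the calibration is good to about 2 mm. A picture is of the moment at which its call begins. There is no depth.
- bot.job_done(): hands the job in; it is judged then, once.
The state is a dict: "clock": time; "qpos": joint angles; "qd": joint speeds; "joint_efforts": joint torques, N m; "position": TCP position; "tool_rot": TCP orientation; "force": force on the tool from outside, world axes, zero at the start; "moment": the same for the moment, N m; "grip_width": finger opening in m; "finger_force": force on a finger pad.
Only numpy, scipy, OpenCV 4.12 (cv2) and the standard library are available. Lean on these libraries where they do the work, as an engineer would, in place of code of your own. Each camera call takes 0.05 s, during which the arm holds its last target. There are 200 camera calls.

## Working session

There is one attempt and no reset: what is moved stays moved. The work goes in short steps, Python scripts to look and compute and a tool call to move; the robot and the scene stay as the last step left them, time stands still between calls to the robot, and variables do not carry over. Pictures are saved under pics/ and viewed, at most 10 in all, crops included, and the job is handed in when it is done.

Besides the shell and the picture viewer there is one more tool, called after "Emit:" as name(argument=value, ...), one argument or row to a line, values as JSON. move_arm: Moves the arm, as the interface text tells. Its arguments: {"type":"object","properties":{"gripper":{"type":"array"},"linear":{"type":"array"},"twist":{"type":"array"},"squeeze":{"type":"number"}},"required":["gripper","linear","twist"]}

```bash
mkdir -p pics
python3 - <<'E'
from workcell import monitor, viewer, bot
import cv2,pickle,numpy as np
d={}
for n in("scene","side","wrist"):
    f=viewer.grab_frame(n); d[n]=f; cv2.imwrite(f"pics/{n}0.png",f["img"][:,:,::-1]); print(n,[k for k in f],np.round(f["K"],1).tolist(),np.round(f["eye"],3),np.round(f["rotation"],3).tolist())
pickle.dump(d,open("f0.pkl","wb"))
print(monitor.observe())
E
```

```text
scene ['img', 'K', 'eye', 'rotation'] [[558.4, 0.0, 309.6], [0.0, 558.4, 237.9], [0.0, 0.0, 1.0]] [ 0.962 -0.553  1.027] [0.658, 0.008, 0.721]
side ['img', 'K', 'eye', 'rotation'] [[606.4, 0.0, 316.6], [0.0, 606.4, 241.6], [0.0, 0.0, 1.0]] [-0.362 -1.124  1.109] [0.923, -0.01, -0.613]
wrist ['img', 'K', 'eye', 'rotation'] [[349.9, 0.0, 322.4], [0.0, 349.9, 238.8], [0.0, 0.0, 1.0]] [0.169 0.606 0.374] [-0.3, 0.002, 1.177]
{'clock': 0.15, 'qpos': array([-1.24820273,  0.52187545, -0.03632175,  1.59981218,  0.02115727,
        1.02108732, -0.11276334]), 'qd': array([ 0.00064198, -0.00336137,  0.0004386 , -0.00187302, -0.00182518,
       -0.00259836, -0.00010089]), 'joint_efforts': array([ 2.48804354e-03, -9.27394223e+01,  1.98096670e+00, -3.70053148e+01,
        1.79883011e-02,  6.47457491e-03, -3.26914551e-05]), 'position': array([0.23916451, 0.5771933 , 0.23088226]), 'tool_rot': array([-3.14079293e+00,  1.75755279e-05,  2.74879496e+00]), 'force': array([-0.05910083, -0.61766705,  0.06357612]), 'moment': array([-0.00103681, -0.02986822,  0.00104561]), 'finger_force': 0.0, 'grip_width': 0.08514008115381606}
```

View pics/scene0.png

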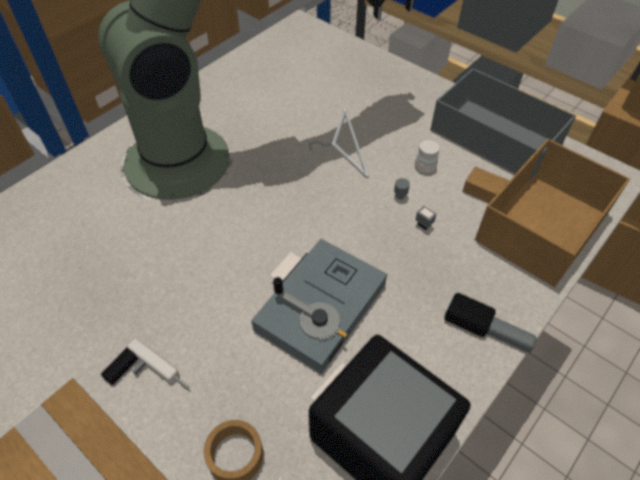

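View pics/side0.png

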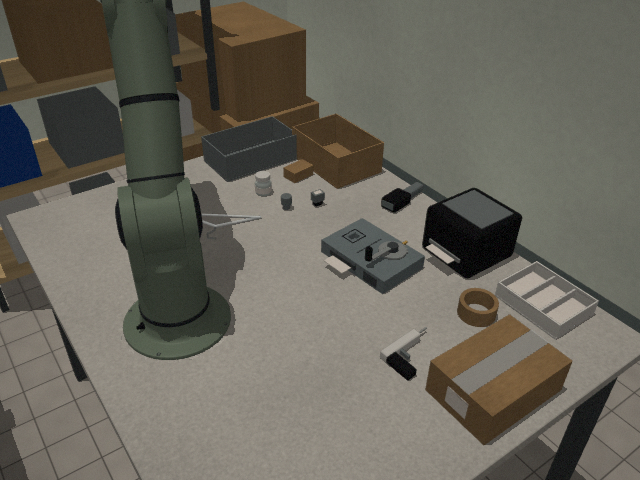

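The scene picture shows the coder around (320,300), the rectangular cartridge at (426,217) and the round one at (401,188). In the side picture they are at (372,255), (317,198) and (286,201). I'll enlarge both for accurate picking.

```bash
cat > h.py <<'E'
import numpy as np,cv2
from scipy.spatial.transform import Rotation as R
def ray(f,u,v):
    q=np.linalg.inv(f["K"])@[u,v,1]; return R.from_euler("xyz",f["rotation"]).as_matrix()@[q[0],-q[1],-q[2]]
def onz(f,u,v,z):
    d=ray(f,u,v); return f["eye"]+d*(z-f["eye"][2])/d[2]
def proj(f,P):
    c=(np.atleast_2d(P)-f["eye"])@R.from_euler("xyz",f["rotation"]).as_matrix()
    p=c*[1,-1,-1]@f["K"].T; return p[:,:2]/p[:,2:]
def crop(f,u0,v0,w,h,s,name):
    im=cv2.resize(f["img"][v0:v0+h,u0:u0+w],None,fx=s,fy=s,interpolation=cv2.INTER_CUBIC); cv2.imwrite(name,im[:,:,::-1])
E
python3 - <<'E'
import pickle; from h import *
d=pickle.load(open("f0.pkl","rb"))
s,e=d["scene"],d["side"]
for u,v,z in[(321,241,.045),(386,276,.045),(321,354,.045),(254,318,.045),(341,271,.045),(278,279,.108),(426,212,.048),(401,182,.048)]: print("scene",u,v,onz(s,u,v,z).round(3))
for u,v,z in[(354,236,.045),(317,191,.048),(286,195,.048)]: print("side",u,v,onz(e,u,v,z).round(3))
crop(s,245,170,200,200,3,"a.png");crop(e,270,175,160,120,5,"b.png")
a,b=cv2.imread("a.png"),cv2.imread("b.png")
cv2.imwrite("pics/a.png",a);cv2.imwrite("pics/b.png",b)
E
```

```text
scene 321 241 [0.48  0.021 0.045]
scene 386 276 [0.644 0.041 0.045]
scene 321 354 [ 0.657 -0.185  0.045]
scene 254 318 [ 0.505 -0.214  0.045]
scene 341 271 [ 0.565 -0.012  0.045]
scene 278 279 [ 0.509 -0.142  0.108]
scene 426 212 [0.609 0.241 0.048]
scene 401 182 [0.511 0.28  0.048]
side 354 236 [ 0.562 -0.02   0.045]
side 317 191 [0.611 0.239 0.048]
side 286 195 [0.515 0.276 0.048]
```

View pics/a.png

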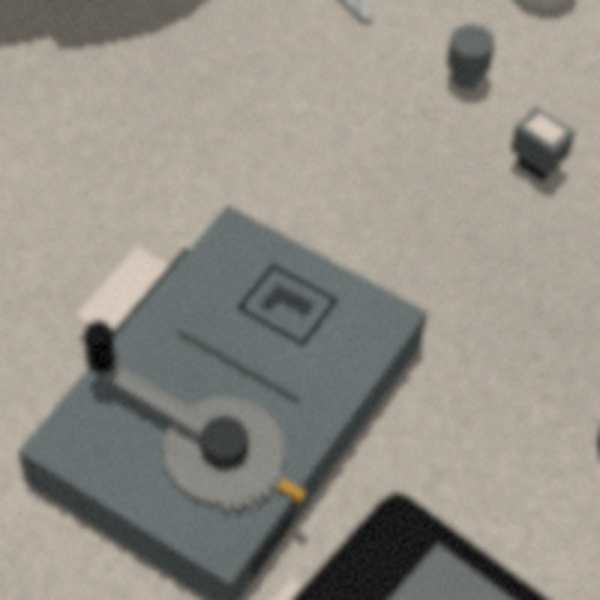

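View pics/b.png

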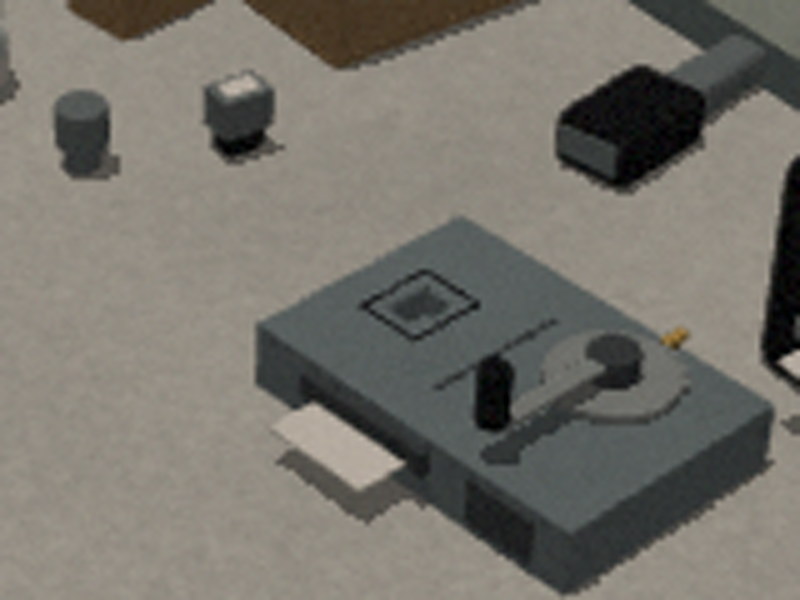

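Scene crop: the coder's top corners are at (228,206), (427,316), (235,588) and (22,455), the well outline is centred at (288,304), and the cartridge top is about (543,128). Side crop: the corners are at (458,215), (256,325), (773,408) and (572,532). I'll fit the coder and plan a move over the cartridge, for a closer wrist view.

```bash
cat >> h.py <<'E'
def pose_pts(p,L,z0=0):
    c,s=np.cos(p[2]),np.sin(p[2]); L=np.asarray(L,float)
    return np.c_[p[0]+c*L[:,0]-s*L[:,1],p[1]+s*L[:,0]+c*L[:,1],L[:,2]+z0]
def fit(obs,p0,loss="soft_l1"):
    from scipy.optimize import least_squares
    r=lambda p:np.concatenate([(proj(f,pose_pts(p,L))-uv).ravel() for f,L,uv in obs])
    s=least_squares(r,p0,loss=loss,x_scale=[.01,.01,.1]); return s.x,r(s.x).reshape(-1,2)
E
python3 - <<'E'
import pickle; from h import *
from workcell import monitor
d=pickle.load(open("f0.pkl","rb")); s,e=d["scene"],d["side"]
S=lambda a:np.array([245,170])+(np.array(a,float)+.5)/3-.5
E_=lambda a:np.array([270,175])+(np.array(a,float)+.5)/5-.5
X,Y=.085,.125
A=(s,[[-X,Y,.045],[X,Y,.045],[-X,-Y,.045],[0,.075,.045]],S([[228,206],[427,316],[22,455],[288,304]]))
B=(e,[[X,Y,.045],[-X,Y,.045],[X,-Y,.045],[-X,-Y,.045],[0,.075,.045]],E_([[458,215],[256,325],[773,408],[572,532],[420,304]]))
for o in([A],[B],[A,B]):
    p,r=fit(o,[.57,-.08,.1]); print(p.round(4),r.round(1).tolist())
print("well",pose_pts(p,[[0,.075,.045]]),"pivot",pose_pts(p,[[.03,-.05,.045]]),"knob",pose_pts(p,[[-.07,-.05,.088]]))
print("knob proj",proj(s,pose_pts(p,[[-.07,-.05,.108]])),S([98,325]),proj(e,pose_pts(p,[[-.07,-.05,.108]])),E_([494,362]))
# cartridge top
for z in[.048]: print(onz(s,*S([543,128]),z),onz(e,*E_([239,87]),z))
for a in([537,108],[573,127],[547,148],[514,133]): print(onz(s,*S(a),.048)[:2].round(4))
o=monitor.observe(); T=R.from_euler("xyz",o["tool_rot"]).as_matrix(); print(T.round(3))
w=d["wrist"]; Rw=R.from_euler("xyz",w["rotation"]).as_matrix(); print("cam in tool",T.T@(w["eye"]-o["position"]),(T.T@Rw).round(2).tolist())
E
```

```text
[ 0.575  -0.0877  0.1256] [[-0.2, 0.3], [0.6, -1.0], [-0.6, -0.2], [0.2, 0.7]]
[ 0.5707 -0.092   0.1238] [[0.2, -0.1], [-0.1, -0.1], [0.4, -0.8], [-0.3, 0.5], [-0.2, 0.3]]
[ 0.5741 -0.0886  0.1226] [[-0.6, 0.3], [0.1, -0.9], [-1.3, -0.4], [-0.3, 0.8], [0.5, -1.0], [0.1, -1.1], [0.4, -1.8], [-0.2, -0.6], [-0.0, -0.7]]
well [[ 0.56487804 -0.01412123  0.045     ]] pivot [[ 0.6099421  -0.13451321  0.045     ]] knob [[ 0.51069297 -0.14674467  0.088     ]]
knob proj [[277.30055554 280.98095347]] [277.33333333 278.        ] [[368.97180922 246.73897889]] [368.4 247. ]
[0.6093175 0.2394508 0.048    ] [0.60881331 0.23372504 0.048     ]
[0.5944 0.2533]
[0.626  0.2553]
[0.6228 0.2249]
[0.5955 0.2209]
[[-0.924  0.383 -0.   ]
 [ 0.383  0.924 -0.001]
 [-0.    -0.001 -1.   ]]
cam in tool [ 7.56246777e-02  2.30897662e-05 -1.42800360e-01] [[-0.0, 0.96, 0.3], [1.0, 0.0, 0.0], [0.0, 0.3, -0.96]]
```

Emit:
move_arm(
  gripper=[1, 1, 1, 1, 1, 1, 1, 1],
  linear=[
    [-4.3, -1.55, 0],
    [-4.3, -1.55, 0],
    [-4.3, -1.55, 0],
    [-4.3, -1.55, 0],
    [-4.3, -1.55, 0],
    [-4.3, -1.55, 0],
    [-4.3, -1.55, 0],
    [-4.3, -1.55, 0],
  ],
  twist=[0, 0, 0, 0, 0, 0, 0, 0],
  squeeze=50,
)

```text
clock: 0.95
position: [0.5107, 0.3296, 0.2312]
tool_rot: [-3.141, -0.0, 2.749]
force: [0.3, 0.5, 0.4]
grip_width: 0.0853
finger_force: 0.0
```

Emit:
move_arm(
  gripper=[1, 1, 1, 1, 1, 1, 1, 1],
  linear=[
    [-4.3, -1.55, 0],
    [-4.3, -1.55, 0],
    [-4.3, -1.55, 0],
    [0, 0, 4],
    [0, 0, 4],
    [0, 0, 0],
    [0, 0, 0],
    [0, 0, 0],
  ],
  twist=[0, 0, 0, -8, -8, -7, 0, 0],
)

```text
clock: 1.75
position: [0.6113, 0.2388, 0.1518]
tool_rot: [3.141, 0.001, -3.137]
force: [0.3, -0.3, -0.0]
grip_width: 0.0853
finger_force: 0.0
```

Run:
```python
import pickle; from h import *
from workcell import monitor,viewer
f=viewer.grab_frame("wrist"); o=monitor.observe(); pickle.dump((f,o),open("f1.pkl","wb"))
print(o["position"],o["tool_rot"],o["qpos"].round(2)); print(proj(f,[[.609,.237,.048],[.609,.237,0]]))
cv2.imwrite("pics/w1.png",f["img"][:,:,::-1])
```

```text
[0.61142098 0.23893264 0.15210449] [ 3.14113550e+00  1.22065674e-03 -3.13673943e+00] [-0.43  0.66 -0.06  1.58  0.05  0.91  1.08]
[[320.02627913 234.68811869]
 [320.40048717 218.89377453]]
```

View pics/w1.png

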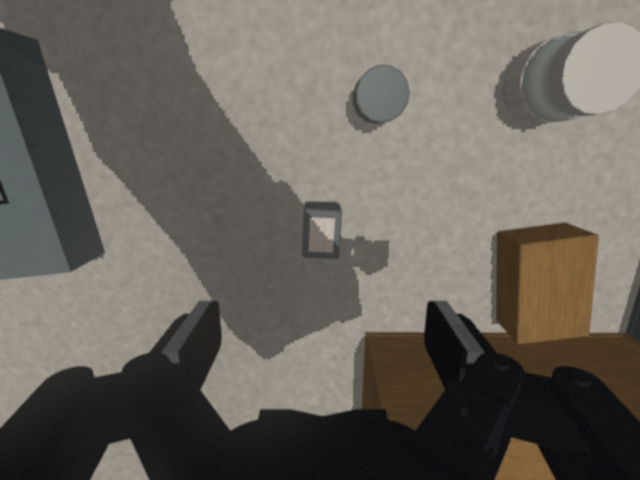

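The wrist view shows the cartridge head's top at about cols 303–341, rows 208–259, nearly square to the tool. The round cartridge is at (382,94) and the pads are clear.

Run:
```python
import pickle; from h import *
f,o=pickle.load(open("f1.pkl","rb"))
crop(f,285,185,120,90,6,"pics/w1c.png")
for a in([304,208],[341,208],[340,259],[303,258],[322,233.5]): print(onz(f,*a,.048).round(4))
```

```text
[0.589  0.2254 0.048 ]
[0.5889 0.252  0.048 ]
[0.628 0.252 0.048]
[0.6273 0.2243 0.048 ]
[0.6081 0.2384 0.048 ]
```

View pics/w1c.png

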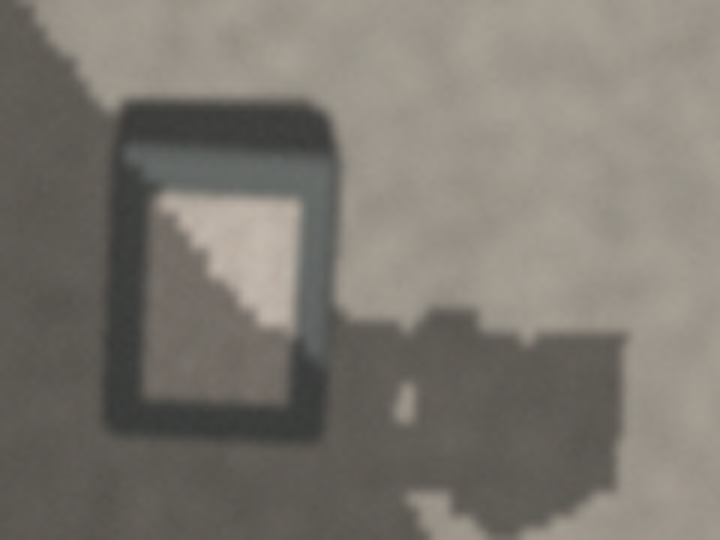

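Crop: the top corners are at (117,145), (338,150), (325,440) and (105,432). That puts the centre at (0.608, 0.238), with a size near 38 x 28 as it should be, and a yaw of about -2°.

Emit:
move_arm(
  gripper=[1, 1, 1, 1, 1, 1, 1, 1],
  linear=[
    [0.34, -0.05, 0],
    [0, 0, 3],
    [0, 0, 3],
    [0, 0, 3],
    [0, 0, 2],
    [0, 0, 1],
    [0, 0, 1],
    [0, 0, 0],
  ],
  twist=[2.3, 0, 0, 0, 0, 0, 0, 0],
)

```text
clock: 2.6
position: [0.6075, 0.2383, 0.021]
tool_rot: [-3.141, -0.0, 3.109]
force: [-0.4, 0.2, 0.3]
grip_width: 0.0851
finger_force: 0.0
```

Emit:
move_arm(
  gripper=[0, 0, 0, 0, 0, 0, 0, 0],
  linear=[
    [0, 0, 0],
    [0, 0, 0],
    [0, 0, 0],
    [0, 0, 0],
    [0, 0, 0],
    [0, 0, 0],
    [0, 0, 0],
    [0, 0, 0],
  ],
  twist=[0, 0, 0, 0, 0, 0, 0, 0],
  squeeze=40,
)

```text
clock: 3.4
position: [0.6078, 0.2384, 0.0219]
tool_rot: [3.141, 0.001, 3.11]
force: [-1.6, -0.3, 5.4]
grip_width: 0.0276
finger_force: 39.3
```

Emit:
move_arm(
  gripper=[0, 0, 0, 0, 0, 0, 0, 0],
  linear=[
    [0, 0, -1],
    [0, 0, -3],
    [0, 0, -4],
    [0, 0, -4],
    [-0.4, -3, 0],
    [-0.4, -4.5, 0],
    [-0.4, -4.5, 0],
    [-0.4, -4.5, 0],
  ],
  twist=[0, 0, 0, 0, 0, 0, 0, 0],
)

```text
clock: 4.2
position: [0.6182, 0.0712, 0.1422]
tool_rot: [-3.142, 0.001, 3.11]
force: [1.0, -0.1, -0.8]
grip_width: 0.0272
finger_force: 39.7
```

Emit:
move_arm(
  gripper=[0, 0, 0, 0, 0, 0, 0, 0],
  linear=[
    [-0.4, -4.5, 0],
    [-0.4, -3, 0],
    [0, -1.2, 0],
    [0, 0, 0],
    [-2, 0, 0],
    [0, 0, 0],
    [0, 0, 0],
    [0, 0, 0],
  ],
  twist=[0, 0, 0, -4.5, -4.4, 0, 0, 0],
)

```text
clock: 5.0
position: [0.6431, -0.0131, 0.1414]
tool_rot: [3.142, -0.0, -3.018]
force: [0.6, -0.3, -0.6]
grip_width: 0.0269
finger_force: 39.7
```

Run:
```python
import pickle; from h import *
from workcell import monitor,viewer
f=viewer.grab_frame("wrist"); o=monitor.observe(); pickle.dump((f,o),open("f2.pkl","wb"))
print(o["position"],o["tool_rot"],o["grip_width"],o["force"]); print(proj(f,[[.565,-.014,.045]]))
cv2.imwrite("pics/w2.png",f["img"][:,:,::-1])
```

```text
[ 0.64311207 -0.01316165  0.14147038] [-3.14156835e+00 -2.57961099e-04 -3.01835270e+00] 0.027594988059452 [ 0.16342381 -0.71570961 -0.51191308]
[[335.75658183 127.3570374 ]]
```

View pics/w2.png

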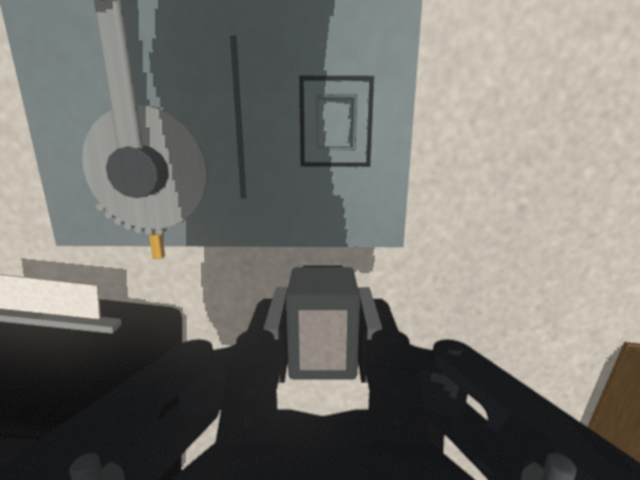

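The wrist view shows the well outline at (300,76)–(374,76)–(371,166)–(301,166), the hole at about (318..357, 94..151), and the coder's +x edge from (57,245) to (405,246). The held cartridge's head top is about (288..358, 293..379). I'll refine these with sub-pixel corners.

Run:
```python
import pickle; from h import *
f,o=pickle.load(open("f2.pkl","rb"))
g=cv2.cvtColor(f["img"],cv2.COLOR_RGB2GRAY)
def sub(p,w=4): return cv2.cornerSubPix(g,np.array(p,np.float32).reshape(-1,1,2),(w,w),(-1,-1),(3,50,.01)).reshape(-1,2)
def rep(n,p,z):
    c=sub(p); P=np.array([onz(f,*a,z) for a in c])[:,:2]; print(n,c.round(1).tolist(),P.round(4).tolist(),"mean",P.mean(0).round(4))
    if len(P)==4: print(" sides",[np.linalg.norm(P[i]-P[i-1]).round(4) for i in range(4)],"yaw y-edges",[np.degrees(np.arctan2(-(q-p)[0],(q-p)[1])).round(1) for p,q in((P[0],P[1]),(P[3],P[2]))],"x-edges",[np.degrees(np.arctan2(*(q-p)[::-1])).round(1) for p,q in((P[0],P[3]),(P[1],P[2]))])
    return P
rep("outline",[(300,76),(374,76),(371,166),(301,166)],.045)
rep("hole",[(318,94),(357,95),(355,151),(319,150)],.045)
P=rep("edge",[(57,245),(405,246)],.045); e=P[1]-P[0]; print(np.linalg.norm(e),np.degrees(np.arctan2(-e[0],e[1])))
print("well from edge",P[1]+np.array([[np.cos(.123),-np.sin(.123)],[np.sin(.123),np.cos(.123)]])@[-.085,-.05])
zt=o["position"][2]-.0219+.048
rep("head",[(291,293),(355,293),(358,379),(288,379)],zt)
```

```text
outline [[299.0, 75.0999984741211], [373.6000061035156, 75.5999984741211], [369.6000061035156, 165.89999389648438], [300.3999938964844, 165.60000610351562]] [[0.537, -0.041], [0.5315, 0.0054], [0.5867, 0.0119], [0.5922, -0.0344]] mean [ 0.5619 -0.0145]
 sides [np.float64(0.0556), np.float64(0.0467), np.float64(0.0556), np.float64(0.0466)] yaw y-edges [np.float64(6.7), np.float64(6.8)] x-edges [np.float64(6.9), np.float64(6.7)]
hole [[318.0, 94.0], [356.5, 94.5], [354.6000061035156, 149.6999969482422], [319.0, 150.0]] [[0.5464, -0.0279], [0.5437, -0.0036], [0.5775, 0.0003], [0.5806, -0.0231]] mean [ 0.562  -0.0136]
 sides [np.float64(0.0345), np.float64(0.0244), np.float64(0.034), np.float64(0.0236)] yaw y-edges [np.float64(6.4), np.float64(7.6)] x-edges [np.float64(7.9), np.float64(6.6)]
edge [[55.900001525878906, 245.3000030517578], [402.79998779296875, 246.6999969482422]] [[0.6699, -0.2033], [0.6403, 0.0449]] mean [ 0.6551 -0.0792]
0.24998715616652892 6.795590156709827
well from edge [ 0.56212021 -0.0151132 ]
head [[291.0, 293.0], [355.0, 293.0], [358.0, 379.0], [288.0, 379.0]] [[0.626, -0.0268], [0.6231, -0.0035], [0.6602, 0.0033], [0.6637, -0.0244]] mean [ 0.6433 -0.0128]
 sides [np.float64(0.0378), np.float64(0.0235), np.float64(0.0378), np.float64(0.0279)] yaw y-edges [np.float64(7.0), np.float64(7.1)] x-edges [np.float64(3.7), np.float64(10.4)]
```

The measurements agree: the well is at (0.5619, -0.0145) with yaw 6.8°, and the edge comes out at exactly 250 mm. I'll go over it and descend to just above the mouth.

Emit:
move_arm(
  gripper=[0, 0, 0, 0, 0, 0, 0, 0],
  linear=[
    [4, 0.4, 0],
    [4.09, 0.45, 0],
    [0, 0, 2],
    [0, 0, 2],
    [0, 0, 2],
    [0, 0, 0.5],
    [0, 0, 0],
    [0, 0, 0],
  ],
  twist=[0.2, 0, 0, 0, 0, 0, 0, 0],
)

```text
clock: 5.85
position: [0.5626, -0.0148, 0.0771]
tool_rot: [-3.141, 0.001, -3.021]
force: [-0.1, 0.3, -0.6]
grip_width: 0.0274
finger_force: 39.6
```

Emit:
move_arm(
  gripper=[0, 0, 0, 0, 0, 0, 0, 0],
  linear=[
    [0, 0, 0.3],
    [0, 0, 0.3],
    [0, 0, 0.2],
    [0, 0, 0.2],
    [0, 0, 0.2],
    [0, 0, 0],
    [0, 0, 0],
    [0, 0, 0],
  ],
  twist=[0, 0, 0, 0, 0, 0, 0, 0],
)

```text
clock: 6.65
position: [0.5623, -0.0148, 0.0644]
tool_rot: [-3.142, 0.0, -3.021]
force: [0.8, -0.6, -0.2]
grip_width: 0.0273
finger_force: 39.6
```

Emit:
move_arm(
  gripper=[0, 0, 0, 0, 0, 0, 0, 0],
  linear=[
    [0, 0, 0.3],
    [0, 0, 0.3],
    [0, 0, 0.3],
    [0, 0, 0.2],
    [0, 0, 0],
    [0, 0, 0],
    [0, 0, 0],
    [0, 0, 0],
  ],
  twist=[0, 0, 0, 0, 0, 0, 0, 0],
)

```text
clock: 7.45
position: [0.5623, -0.0148, 0.0534]
tool_rot: [-3.142, 0.0, -3.021]
force: [0.6, -0.1, -1.3]
grip_width: 0.0274
finger_force: 39.6
```

Emit:
move_arm(
  gripper=[0, 0, 0, 0, 0, 0],
  linear=[
    [0, 0, 0.2],
    [0, 0, 0.2],
    [0, 0, 0.1],
    [0, 0, 0.1],
    [0, 0, 0],
    [0, 0, 0],
  ],
  twist=[0, 0, 0, 0, 0, 0],
)

```text
clock: 8.05
position: [0.5623, -0.0148, 0.0487]
tool_rot: [-3.141, 0.0, -3.021]
force: [-11.3, -0.4, 34.5]
grip_width: 0.0271
finger_force: 44.4
```

Emit:
move_arm(
  gripper=[1, 1, 1, 1, 1, 1, 1, 1],
  linear=[
    [0, 0, -0.1],
    [0, 0, 0],
    [0, 0, 0],
    [0, 0, 0],
    [0, 0, -2],
    [0, 0, -3],
    [0, 0, -1],
    [0, 0, 0],
  ],
  twist=[0, 0, 0, 0, 0, 0, 0, 0],
)

```text
clock: 8.85
position: [0.563, -0.0149, 0.1094]
tool_rot: [-3.141, 0.002, -3.021]
force: [0.4, 1.2, -0.3]
grip_width: 0.0855
finger_force: 0.0
```

Emit:
move_arm(
  gripper=[0, 0, 0, 0, 0, 0, 0, 0],
  linear=[
    [0, 0, 0],
    [0, 0, 0],
    [0, 0, 0],
    [0, 0, 0],
    [0, 0, 0],
    [0, 0, 0],
    [0, 0, 1],
    [0, 0, 1],
  ],
  twist=[0, 0, 0, 0, 0, 0, 0, 0],
)

```text
clock: 9.65
position: [0.5623, -0.0148, 0.0876]
tool_rot: [-3.142, 0.0, -3.021]
force: [-0.3, -0.8, -0.2]
grip_width: -0.0
finger_force: 0.0
```

Emit:
move_arm(
  gripper=[0, 0, 0, 0, 0, 0, 0, 0],
  linear=[
    [0, 0, 0.4],
    [0, 0, 0.4],
    [0, 0, 0.2],
    [0, 0, 0.2],
    [0, 0, 0.1],
    [0, 0, 0.1],
    [0, 0, 0],
    [0, 0, 0],
  ],
  twist=[0, 0, 0, 0, 0, 0, 0, 0],
)

```text
clock: 10.45
position: [0.5623, -0.0149, 0.075]
tool_rot: [-3.141, 0.0, -3.021]
force: [-3.8, -0.3, 12.4]
grip_width: -0.0001
finger_force: 6.3
```

The contact height of 0.075 is exactly home. I'll lift, move above the knob while opening, and look (this also shows the seated cartridge).

Emit:
move_arm(
  gripper=[0, 0, 0, 0, 0, 0, 0, 0],
  linear=[
    [0, 0, -1],
    [0, 0, -3],
    [0, 0, -4],
    [0, 0, -0.5],
    [1.75, -3.1, 0],
    [1.75, -3.1, 0],
    [1.75, -3.1, 0],
    [1.8, -3.1, 0],
  ],
  twist=[0, 0, 0, 0, 0, 0, 0, 0],
)

```text
clock: 11.25
position: [0.5066, -0.1476, 0.1596]
tool_rot: [-3.141, 0.001, -3.021]
force: [0.2, -0.2, 0.3]
grip_width: 0.0004
finger_force: 0.0
```

Emit:
move_arm(
  gripper=[1, 1, 1, 1, 1, 1],
  linear=[
    [0, 0, 0],
    [0, 0, 0],
    [0, 0, 0],
    [0, 0, 0],
    [0, 0, 0],
    [0, 0, 0],
  ],
  twist=[0, 0, 0, 0, 0, 0],
)

```text
clock: 11.85
position: [0.5073, -0.1459, 0.1593]
tool_rot: [3.142, -0.0, -3.02]
force: [0.6, 0.3, 0.3]
grip_width: 0.0845
finger_force: 0.0
```

Run:
```python
import pickle; from h import *
from workcell import monitor,viewer
f=viewer.grab_frame("wrist"); o=monitor.observe(); pickle.dump((f,o),open("f3.pkl","wb"))
print(o["position"],o["tool_rot"],o["qpos"].round(2)); print("knob top, arm top under knob, pivot, cart head centre",proj(f,[[.5073,-.1469,.108],[.5073,-.1469,.068],[.6066,-.1351,.068],[.562,-.0145,.075]]).round(0).tolist())
cv2.imwrite("pics/w3.png",f["img"][:,:,::-1])
```

```text
[ 0.50727113 -0.14607607  0.15929065] [-3.14158682e+00  1.40113442e-06 -3.02070849e+00] [ 0.24  0.46 -0.09  1.92  0.06  0.76  1.81]
knob top, arm top under knob, pivot, cart head centre [[321.0, 264.0], [321.0, 243.0], [321.0, 364.0], [489.0, 336.0]]
```

View pics/w3.png

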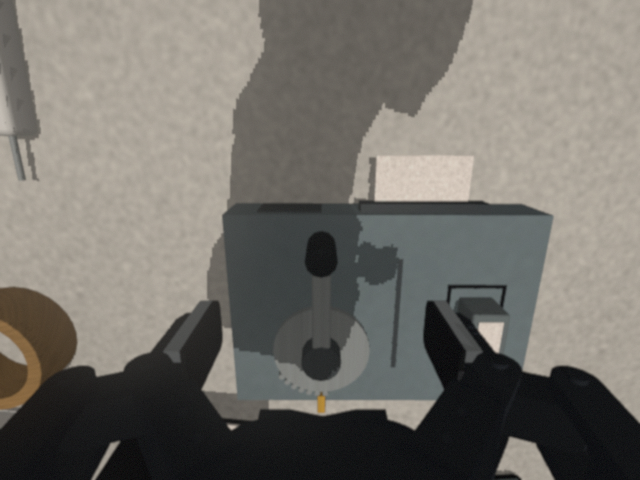

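The knob is at (321,262) as predicted, between the open pads. The seated cartridge at (485,325) sits squarely in its outline. I'll descend and grip the knob.

Emit:
move_arm(
  gripper=[1, 1, 1, 1, 1, 1, 1, 1],
  linear=[
    [0, 0, 2],
    [0, 0, 2],
    [0, 0, 2],
    [0, 0, 1.5],
    [0, 0, 1],
    [0, 0, 0],
    [0, 0, 0],
    [0, 0, 0],
  ],
  twist=[0, 0, 0, 0, 0, 0, 0, 0],
)

```text
clock: 12.7
position: [0.5075, -0.1465, 0.075]
tool_rot: [-3.141, 0.001, -3.021]
force: [-0.2, -0.4, 0.5]
grip_width: 0.0852
finger_force: 0.0
```

Emit:
move_arm(
  gripper=[0, 0, 0, 0, 0, 0, 0, 0],
  linear=[
    [0, 0, 0],
    [0, 0, 0],
    [0, 0, 0],
    [0, 0, 0],
    [0, 0, 0],
    [0, 0, 0],
    [0, 0, 0],
    [0, 0, 0],
  ],
  twist=[0, 0, 0, 0, 0, 0, 0, 0],
  squeeze=50,
)

```text
clock: 13.5
position: [0.5072, -0.1469, 0.0745]
tool_rot: [-3.141, 0.0, -3.022]
force: [-0.8, -4.5, 5.6]
grip_width: 0.019
finger_force: 48.7
```

Run:
```python
import numpy as np
from workcell import monitor
o=monitor.observe(); print(o["position"],o["tool_rot"],o["force"],o["grip_width"])
# arc in coder tool axes (tool yaw fixed): knob offset vs lever angle
t=np.array([.085,.17,.255,.34,.425,.51]); print("tool shift cm without twist: x",(-10*(1-np.cos(t))).round(2),"y",(-10*np.sin(t)).round(2))
```

```text
[ 0.50719505 -0.14685032  0.07447055] [-3.14105063e+00  2.23724128e-04 -3.02166805e+00] [-0.82814443 -4.50340746  5.56501294] 0.018980113181135218
tool shift cm without twist: x [-0.04 -0.14 -0.32 -0.57 -0.89 -1.27] y [-0.85 -1.69 -2.52 -3.33 -4.12 -4.88]
```

Emit:
move_arm(
  gripper=[0, 0, 0, 0, 0, 0, 0, 0],
  linear=[
    [0, -0.3, 0],
    [-0.01, -0.3, 0],
    [-0.03, -0.3, 0],
    [-0.03, -0.3, 0],
    [-0.04, -0.3, 0],
    [-0.03, -0.19, 0],
    [0, 0, 0],
    [0, 0, 0],
  ],
  twist=[0, 0, 0, 0, 0, 0, 0, 0],
)

```text
clock: 14.3
position: [0.5096, -0.162, 0.0742]
tool_rot: [3.14, -0.002, -3.021]
force: [-6.3, 3.8, 8.0]
grip_width: 0.0189
finger_force: 49.7
```

Emit:
move_arm(
  gripper=[0, 0, 0, 0, 0, 0, 0, 0],
  linear=[
    [-0.05, -0.27, 0],
    [-0.06, -0.28, 0],
    [-0.07, -0.28, 0],
    [-0.08, -0.27, 0],
    [-0.08, -0.27, 0],
    [-0.09, -0.27, 0],
    [0, 0, 0],
    [0, 0, 0],
  ],
  twist=[0, 0, 0, 0, 0, 0, 0, 0],
)

```text
clock: 15.1
position: [0.5159, -0.1779, 0.074]
tool_rot: [3.14, -0.002, -3.021]
force: [-5.3, 3.9, 5.0]
grip_width: 0.0186
finger_force: 49.7
```

```bash
cat > ang.py <<'E'
import numpy as np
from workcell import monitor
o=monitor.observe(); p=o["position"][:2]-np.array([.6066,-.1351]); q=np.array([.5072,-.1469])-np.array([.6066,-.1351])
th=np.arctan2(q[0]*p[1]-q[1]*p[0],q@p); t=np.array([-p[1],p[0]])/np.linalg.norm(p)
print("angle",th.round(3),"radius",np.linalg.norm(p).round(4),"F tangential",(o["force"][:2]@t).round(1),"F",o["force"].round(1),o["grip_width"].round(4),o["qpos"].round(2))
E
python3 ang.py
```

```text
Traceback (most recent call last):
  File "ang.py", line 5, in <module>
    print("angle",th.round(3),"radius",np.linalg.norm(p).round(4),"F tangential",(o["force"][:2]@t).round(1),"F",o["force"].round(1),o["grip_width"].round(4),o["qpos"].round(2))
                                                                                                                                     ^^^^^^^^^^^^^^^^^^^^^
AttributeError: 'float' object has no attribute 'round'
```

Emit:
move_arm(
  gripper=[0, 0, 0, 0, 0, 0, 0, 0],
  linear=[
    [-0.1, -0.26, 0],
    [-0.11, -0.26, 0],
    [-0.11, -0.26, 0],
    [-0.12, -0.26, 0],
    [-0.13, -0.26, 0],
    [-0.13, -0.25, 0],
    [0, 0, 0],
    [0, 0, 0],
  ],
  twist=[0, 0, 0, 0, 0, 0, 0, 0],
)

```text
clock: 15.9
position: [0.5246, -0.1917, 0.0739]
tool_rot: [3.14, -0.002, -3.02]
force: [-5.6, 6.9, 5.8]
grip_width: 0.0184
finger_force: 49.9
```

```bash
sed -i 's/o\["grip_width"\].round(4)/o["grip_width"]/' ang.py; python3 ang.py
python3 - <<'E'
import pickle; from h import *
from workcell import viewer
f=viewer.grab_frame("scene"); w=viewer.grab_frame("wrist")
crop(f,245,170,200,180,3,"s.png"); a=cv2.imread("s.png")[:, :400]; b=cv2.resize(w["img"][:,:,::-1],(400,300)); a=cv2.resize(a,(400,540)); b=cv2.copyMakeBorder(b,0,240,0,0,0)
cv2.imwrite("pics/fin.png",np.hstack([a,b]))
E
```

```text
angle 0.486 radius 0.0996 F tangential -8.8 F [-5.6  6.9  5.8] 0.018443662286524384 [ 0.3   0.64 -0.08  1.89  0.08  0.62  1.86]
```

View pics/fin.png

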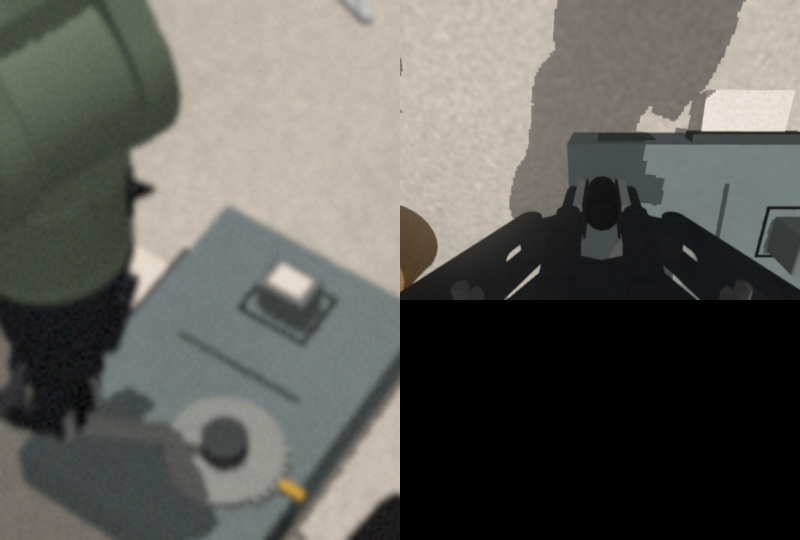

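The picture shows the cartridge seated in its outline, and the knob between the pads at (602,205) in the right half. The lever is at 0.486, past the third pin. I'll nudge it to the notch middle.

Emit:
move_arm(
  gripper=[0, 0, 0, 0, 0, 0],
  linear=[
    [-0.05, -0.1, 0],
    [-0.05, -0.1, 0],
    [0, 0, 0],
    [0, 0, 0],
    [0, 0, 0],
    [0, 0, 0],
  ],
  twist=[0, 0, 0, 0, 0, 0],
)

```text
clock: 16.6
position: [0.5256, -0.1937, 0.0739]
tool_rot: [3.139, -0.003, -3.02]
force: [-7.7, 6.7, 5.5]
grip_width: 0.0185
finger_force: 49.9
```

```bash
python3 ang.py
```

```text
angle 0.508 radius 0.1 F tangential -10.0 F [-7.7  6.7  5.5] 0.018467860584743635 [ 0.31  0.64 -0.08  1.89  0.08  0.62  1.87]
```

```bash
python3 -c "
from workcell import bot
print(bot.job_done())"
```

```text
the job is handed in; nothing more can be done
None
```

The cartridge is pushed fully home in its well and released, and the lever is held by the fingers at the third click (about 0.51 rad); the job is handed in at about 17 s.

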